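Reset the rack dryer's console with the stylus

ROBOT

A 6-joint arm with a two-finger parallel gripper is mounted at the origin on the work surface. World frame = base frame: x ahead of the robot, y to its left, z up, the work surface at z = 0. Lengths are in m, angles in rad, forces in N, time in s.
With the tool pointing down it reaches from about 0.275 to 0.825 m from the base axis. Payload 4.9 kg.
Tool frame: the origin (TCP) lies midway between the tips of the shut fingers; the grasp point (between the pads) lies 19 mm behind it (bot.grip_depth is the distance from the TCP to the grasp point, in m); z points along the fingers, y is the line along which they close (so a half turn about z gives the same grasp; the last joint's range is limited). The gripper opens to 85 mm and grips with 20 to 120 N. Pads are 22 mm wide; open, the fingers measure 114 mm over their backs; the gripper's body (76 mm by 85 mm) begins 54 mm behind the grasp point. The pads swing forward as they close: fully open they stand 13 mm farther back than shut.
Start: joints at [1.113, 0.326, -0.193, 1.052, 0, 1.437], TCP at [0.175, 0.521, 0.231] pointing down, gripper open.
Joint ranges: [-2.65, 2.65], [-0.97, 1.79], [-1.3, 1.35], [-1.93, 2.1], [-1.47, 1.37], [-3.14, 3.14]. Speed limits (rad/s): [2.57, 2.57, 3.14, 3.14, 3.14, 3.14].

INTERFACE

Orientations are given as a unit quaternion [w, x, y, z].
In Python, from cell import bot gives the robot as it stands. Calls block until the motion is done:
- bot.move_pose(position, orientation): joint-space move of the TCP to a pose.
- bot.move_linear(position, speed=0.15, rotation=None, until_force=None): straight line of the TCP; rotation=None keeps the orientation; speed is the mean speed in m/s. With until_force (N) it stops when the force on the tool has changed by that much, and returns True; else False.
- bot.goto_joints(angles): joint-space move.
- bot.set_gripper(opening, grasp_force=None): opening from 0.0 (shut) to 1.0 (fully open); grasp_force is the grip in N (None keeps the last); returns when the fingers have stopped.
- bot.wait(seconds).
- bot.solve_ik(position, orientation): joint angles nearest the present ones, or None.
- bot.camera(name): name is "scene" or "top"; returns the picture (480x640x3 uint8, red, green, blue); there is no depth.
- bot.calibration(name): a dict with "mtx" (3x3 intrinsics, pixels), "k1" (the pictures are not rectified: a ray, as slopes to the right and down, at radius r is drawn at 1 + k1 r^2 times it, then the intrinsics apply), "extrinsics" (4x4, takes a point from world to camera coordinates). Camera axes: x right, y down, z forward; pixel columns grow to the right and rows downward; lengths in m; the calibration is good to about 2 mm. A picture is of the moment at which its call begins. calibration takes no time and is no camera call.
A pose or a line that the arm cannot do raises bot.PlanningError and nothing moves.
- bot.close_job(): hands the job in; it is judged then, once.
Trained networks look in the newest picture that a camera, given by its name, has taken for a name from the list of things; names that differ only in an ending like _2 or _b are one class to them, and where a whole thing is asked for, a point or a joint stands for the part that bears it (a point fixed in the world has none). Each returns a list of dicts, best first, with "confidence" (0 to 1); they miss things now and then, are a little off and sometimes report something else, mostly with a low value. They report only what shows in the picture. A call takes as long as a camera call. They do not tell look-alikes from the thing itself.
- bot.search_frame(camera, thing): "bbox" ([left, top, width, height] in pixels, round what is visible of it).
Readings, each from a call of its own:
- bot.read_clock(): time.
- bot.read_joint_positions(): joint angles.
- bot.read_joint_vel(): joint speeds.
- bot.read_joint_efforts(): joint torques, N m.
- bot.read_position(): TCP position.
- bot.read_tool_rot(): TCP orientation.
- bot.read_ft_force(): force on the tool from outside, world axes, zero at the start.
- bot.read_moment(): the same for the moment, N m.
- bot.read_gripper_width(): opening from 0.0 (shut) to 1.0 (fully open).
- bot.read_finger_force(): force on a finger pad.
Only numpy, scipy, OpenCV 4.12 (cv2) and the standard library are available. Lean on these libraries where they do the work, as an engineer would, in place of code of your own. Each camera call takes 0.05 s, during which the arm holds its last target. There are 200 camera calls.

TASK

Restart the rack dryer: pull the console's clear splash cover down, take the blue-handled stylus from its stand and press the recessed green button with its tip, keeping it fully down for a second. Then put the stylus back upright in its stand, fully home, and push the cover up until it is fully shut. Never push in the red button, and leave the bottle and the bowl where they stand.

Things in the scene. Friction and masses are not known exactly. Their poses are not given: they have to be found in the camera images.
- console: Fixed dryer console: white wedge, blue cheeks, 206 mm wide (y), x -67 to +86, 124 high. Origin on the table under it; own x from its low front to its back, z up. A grey panel, 112 mm long, rises backwards at 40 degrees from the hinge line (x -60, z 50). 58 mm up it are two 21 mm round holes: green button at y +45, red at y -45. Behind the top edge (x 40) it drops to a box 65 mm high.
- cover (a joint): Angle (rad) of the clear, steel-framed splash cover (176 wide, 100 mm hinge to free edge, 4 thick), hinged at the panel's lower edge. 0 = shut, flat on the panel; it swings up and over towards the console's front: 0.87 upright, 1.75 the stop, fully down, 50 degrees past upright. Stiff hinge: it stays where left (0.2 to 0.35 N m to turn).
- cover_bar (a point): Middle of the cover's grip: a blue round bar, 10 mm diameter, parallel to the hinge, 140 mm from it (and 7 out along z), 40 mm beyond the cover's free edge, on two arms with 96 mm free between them: fingers can pass on both sides of the bar. Axes: x from hinge to bar, y along the bar, z out of the cover's outer face.
- cover_hinge (a point): Middle of the cover's hinge line, at the panel's lower edge, 50 mm above the table; same axes as cover_bar.
- green_button (a joint): Travel (m) of the green button: 0 = out, 0.006 = fully in. Spring: 2 N to start, 5 N fully in.
- green_button_top (a point): Centre of the green button's face (19 mm diameter), 10 mm below the panel's face in its 21 mm hole when not pressed. z points out of the panel along the button's line of travel (40 degrees from vertical, towards the console's front).
- red_button (a joint): Travel (m) of the red button, same kind: 0 = out, 0.006 = fully in. Must not be pushed in.
- red_button_top (a point): Centre of the red button's face; as for the green one.
- stylus: Stylus, 150 mm long, 90 g, round. Origin: the pin's tip; own z from tip to handle. z 0 to 80: steel pin, 8 mm diameter; 80 to 88: blue collar, 38 mm; 88 to 150: blue handle, 20 mm. It stands upright in the stand, collar resting on the top plate, tip 15 mm above the table.
- stand: Stylus stand, fixed: steel base 85 x 85 mm, two side legs, and a top plate 75 x 75 mm whose top is 95 mm above the table, with a through hole of 22 mm diameter in its centre. Origin: on the table under the centre of the hole, z up.
- sanitiser: Loose white bottle with blue label and cap, 68 mm diameter, 170 mm high; origin under its centre. A bystander; stands on the other side of the console from the stand.
- bowl: Loose steel bowl, 140 mm wide, 50 mm high; origin under its centre. A bystander.
There are look-alikes about, which are no part of the job. Leave any yellow look-alike of the stylus alone. What is shaped like the stand but orange is not meant.

How it is judged:
By the outcome, as a careful person would: the job done as asked, in the order asked, and still so for the second after the job is handed in, with the robot touching nothing.
It also fails if it takes over 72 s, if anything falls off the work surface, if the arm or the gripper's body presses on something with over 40 N, if the wrist force passes 120 N, or if a joint passes its speed limit or range.

## Working session

There is one attempt and no reset: what is moved stays moved. The work goes in short steps, each a Python script; the robot and the scene stay as the last script left them, time stands still between calls to the robot, and variables do not carry over. Pictures are saved under pics/ and viewed, at most 13 in all, crops included, and the job is handed in when it is done.

```bash
ls; mkdir -p pics; python3 - <<'E'
from cell import bot
import cv2,numpy as np
np.set_printoptions(precision=4,suppress=True)
for c in("scene","top"):
    im=bot.camera(c); cv2.imwrite(f"pics/{c}0.png",im[:,:,::-1])
    k=bot.calibration(c); print(c,k)
    for t in("console","cover","cover_bar","green_button","red_button","stylus","stand","sanitiser","bowl"):
        print(t,[(np.round(d["bbox"],1).tolist(),round(d["confidence"],2)) for d in bot.search_frame(c,t)])
print(bot.read_clock(),bot.read_tool_rot())
E
```

```text
pics
scene {'mtx': array([[531.3558,   0.    , 327.6358],
       [  0.    , 531.3558, 233.099 ],
       [  0.    ,   0.    ,   1.    ]]), 'k1': -0.11800534839342049, 'extrinsics': array([[-0.5191,  0.8547, -0.0096,  0.2551],
       [ 0.6299,  0.375 , -0.6802, -0.269 ],
       [-0.5778, -0.3591, -0.733 ,  1.4899],
       [ 0.    ,  0.    ,  0.    ,  1.    ]])}
console [([243.7, 235.0, 117.4, 105.5], 0.8)]
cover [([265.7, 232.8, 90.2, 52.8], 0.78)]
cover_bar [([271.0, 233.9, 82.4, 50.2], 0.87)]
green_button []
red_button []
stylus [([497.2, 233.5, 23.1, 41.5], 0.83), ([477.6, 256.7, 20.8, 48.9], 0.78), ([449.1, 262.3, 61.3, 75.3], 0.4)]
stand [([396.3, 216.1, 50.6, 64.1], 0.78), ([447.5, 259.4, 62.5, 77.2], 0.59)]
sanitiser [([210.7, 137.0, 32.1, 65.1], 0.72), ([449.1, 262.2, 62.8, 73.3], 0.7)]
bowl [([296.6, 189.9, 54.5, 39.5], 0.85)]
top {'mtx': array([[554.5078,   0.    , 311.8864],
       [  0.    , 554.5078, 243.0105],
       [  0.    ,   0.    ,   1.    ]]), 'k1': -0.09897224589760144, 'extrinsics': array([[ 0.0276, -0.9996,  0.0046, -0.023 ],
       [-0.9761, -0.0279, -0.2153,  0.5596],
       [ 0.2153,  0.0015, -0.9765,  1.188 ],
       [ 0.    ,  0.    ,  0.    ,  1.    ]])}
console [([252.4, 171.5, 95.5, 81.0], 0.58)]
cover [([127.9, 254.8, 50.4, 49.2], 0.15)]
cover_bar [([255.5, 189.5, 85.1, 57.3], 0.78)]
green_button []
red_button [([256.6, 188.9, 80.9, 55.9], 0.44)]
stylus [([136.7, 263.9, 20.3, 17.3], 0.7), ([124.5, 309.8, 23.6, 19.4], 0.58)]
stand [([199.7, 285.7, 46.9, 46.1], 0.83), ([130.5, 256.8, 48.1, 45.3], 0.78)]
sanitiser [([429.3, 275.8, 40.8, 36.2], 0.69)]
bowl [([303.0, 279.3, 57.5, 57.4], 0.9)]
1.0 [0.     0.1612 0.9869 0.    ]
```

View pics/scene0.png

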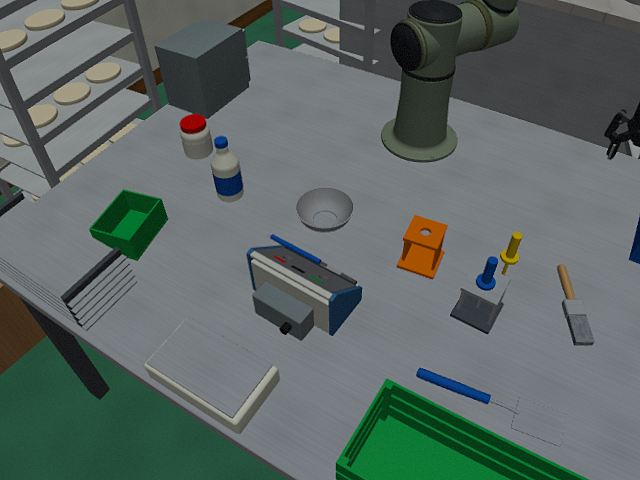

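View pics/top0.png

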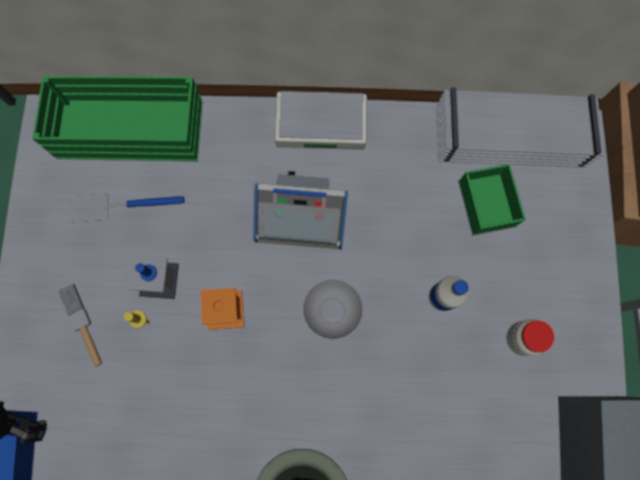

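The scene view shows the shut console at (305,285), the blue stylus at (487,272) and the yellow one at (512,250). The top view shows the console at (300,215), the blue stylus at (147,271), the yellow one at (137,319) and the orange stand at (222,308). I'll zoom in to get exact landmarks.

```bash
cat > h.py <<'E'
import numpy as np,cv2
from cell import bot
from scipy.optimize import least_squares
from scipy.spatial.transform import Rotation as R
np.set_printoptions(precision=4,suppress=True)
CAL={c:bot.calibration(c) for c in("scene","top")}
def proj(c,P):
    k=CAL[c];E=k["extrinsics"];p=np.atleast_2d(P)@E[:3,:3].T+E[:3,3]
    s=p[:,:2]/p[:,2:];s=s*(1+k["k1"]*(s**2).sum(1,keepdims=True))
    return s*k["mtx"][0,0]+k["mtx"][:2,2]
def tri(a,b):  # pixel in scene, pixel in top
    r=least_squares(lambda P:np.r_[proj("scene",P)[0]-a,proj("top",P)[0]-b],[.5,.1,.1])
    return r.x,np.sqrt((r.fun**2).mean())
def onz(c,px,z):
    return least_squares(lambda q:proj(c,[q[0],q[1],z])[0]-px,[.5,.1]).x
def crop(im,x,y,w,h,f): return cv2.resize(im[y:y+h,x:x+w],None,fx=f,fy=f,interpolation=cv2.INTER_CUBIC)
E
python3 - <<'E'
from h import *
s=cv2.imread("pics/scene0.png");t=cv2.imread("pics/top0.png")
a=np.hstack([crop(s,240,220,133,120,3),crop(t,240,160,133,120,3)])
b=np.hstack([crop(s,430,220,100,120,4)[:,:399],crop(t,110,240,100,120,4)[:,:399]])
cv2.imwrite("pics/c1.png",a);cv2.imwrite("pics/c2.png",b)
print(tri((491,260),(140,267)),tri((486,282),(149,272)),tri((516,235),(128,316)))
E
```

```text
(array([0.4766, 0.3458, 0.1633]), np.float64(0.1294041181069843)) (array([0.4762, 0.3481, 0.0979]), np.float64(0.9524422800038956)) (array([0.3763, 0.3661, 0.1492]), np.float64(0.076648437652374))
```

View pics/c1.png

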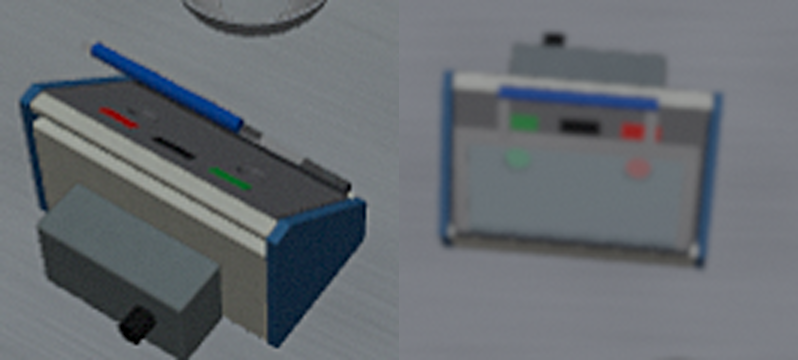

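View pics/c2.png

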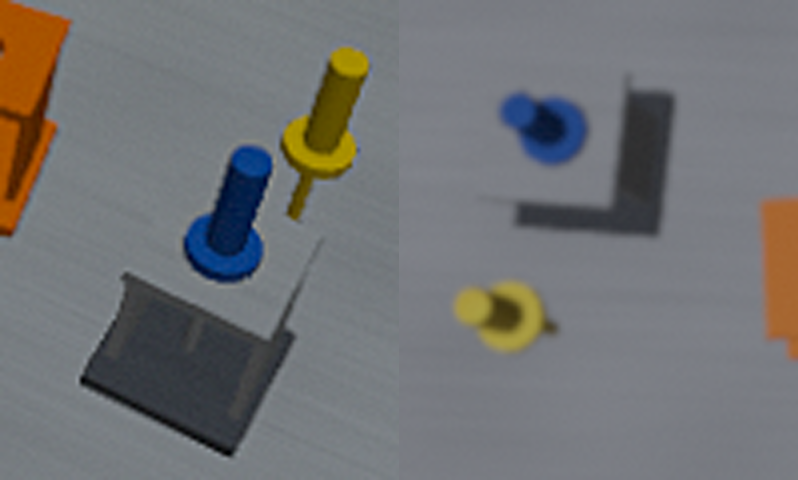

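Crop c1: the green hole is at top (279.3,213) and the red hole at (319.7,216.3). The bar runs (273.7,190)–(326,194.7) in top and (272,236)–(320,261.7) in scene, and the cover is shut. Crop c2: the blue stylus is upright in the steel stand, with the yellow one beside it, about 100 mm nearer the robot. Next I'll fit the console pose.

```bash
cat > fit.py <<'E'
from h import *
S=np.sin(np.radians(40));C=np.cos(np.radians(40))
hole=lambda y:[-.060+.058*C,y,.050+.058*S]
bar=lambda q,y:[-.060+.140*np.cos(.698+q)-.007*np.sin(.698+q),y,.050+.140*np.sin(.698+q)+.007*np.cos(.698+q)]
def W(p,P): c,s=np.cos(p[2]),np.sin(p[2]);P=np.array(P);return np.array([p[0]+c*P[0]-s*P[1],p[1]+s*P[0]+c*P[1],P[2]])
if __name__=="__main__":
    def res(p):
        b=lambda y:W(p,bar(p[3],y)); L=p[4]
        pr=[("top",W(p,hole(.045)),(279.3,213)),("top",W(p,hole(-.045)),(319.7,216.3)),
        ("top",b(L),(273.7,190.2)),("top",b(-L),(326,194.7)),("scene",b(L),(320,261.5)),("scene",b(-L),(272.5,236)),
        ("scene",W(p,[.086,.103,0]),(-1,-1)),("scene",W(p,[.040,.103,0]),(331.7,335)),("scene",W(p,[.040,.103,.122]),(330.7,297.3))]
        return np.array([proj(c,P)[0]-x for c,P,x in pr if x[0]>0])
    r=least_squares(lambda p:res(p)[:6].ravel(),[.6,0,0,0,.055])
    print(r.x);print(res(r.x))
    r=least_squares(lambda p:res(np.r_[p[:3],0,p[3]])[:6].ravel(),[.6,0,0,.055]);print(r.x)
    print("bar",W(r.x,bar(0,0)),tri((296.2,248.75),(299.9,192.4)))
    for q in([.5,0,.2],):pass
    print("collar",tri((486,280.7),(148.5,272)),tri((493,259.5),(139.75,267)),"bowl",onz("top",(332,308),.05),"sanit",onz("top",(452,295),.02))
E
python3 fit.py
```

```text
[ 0.6331  0.0228 -0.0571  0.3015  0.0552]
[[-0.5806  0.199 ]
 [-0.7774  0.2333]
 [-0.7953  0.1892]
 [-0.5376  0.0047]
 [-1.1027 -0.7098]
 [-1.1747 -0.3137]
 [-0.0262  0.9735]
 [ 0.7187  2.8499]]
[ 0.6082  0.0216 -0.059   0.0561]
bar [0.6509 0.0191 0.1453] (array([0.6425, 0.023 , 0.1697]), np.float64(0.8358198638860074))
collar (array([0.4758, 0.3477, 0.1013]), np.float64(0.7843441589391671)) (array([0.4757, 0.3475, 0.1648]), np.float64(0.7145184529521331)) bowl [ 0.4161 -0.0559] sanit [ 0.4558 -0.3327]
```

```bash
cat > m.py <<'E'
from fit import *
p=np.array([.6331,.0228,-.0571]); Q0=.3015
def quat(yaw,pitch=0,s=1): # tool z down, leaned forward by pitch; s: tool y along +-(yaw dir)
    c=np.array([np.cos(yaw),np.sin(yaw),0]);z=np.array([0,0,-1.])
    y=s*c;M=np.c_[np.cross(y,z),y,z]
    ax=np.array([-np.sin(yaw),np.cos(yaw),0])
    r=R.from_rotvec(-pitch*ax)*R.from_matrix(M);x=r.as_quat();return np.r_[x[3],x[:3]]
def tcp(q,dz=-.009): return W(p,bar(q,0))+[0,0,dz]
E
python3 - <<'E'
from m import *
for s in(1,-1):
    for q in(.30,.87,1.3,1.75,1.85): print(s,q,tcp(q),bot.solve_ik(tcp(q),quat(p[2],0,s)))
# press: tool y along console y (yaw+90)
n=W([0,0,p[2]],[-S,0,C]); g=W(p,hole(.045))
T=g+n*(.130-.01-.006-.019*0)  # tool ~ tip+130
for s in(1,-1):
    c=W([0,0,p[2]],[0,1,0]);z=-n;y=s*c;x=R.from_matrix(np.c_[np.cross(y,z),y,z]).as_quat()
    for d in(.09,.15): print("press",s,bot.solve_ik(g+n*d,np.r_[x[3],x[:3]]))
    print("pick",bot.solve_ik([.4758,.3476,.12],quat(p[2]+np.pi/2,0,s)))
E
```

```text
1 0.3 [0.6431 0.0222 0.1624] [-0.0801  0.5465 -0.0283  0.996   0.      1.5478]
1 0.87 [0.5666 0.0266 0.181 ] [-0.0832  0.3951 -0.2249  0.9507  0.      1.5447]
1 1.3 [0.5089 0.0299 0.1655] [-0.0862  0.309  -0.3974  0.8644  0.      1.5417]
1 1.75 [0.4613 0.0326 0.1251] [-0.0892  0.2749 -0.5679  0.728   0.      1.5387]
1 1.85 [0.4534 0.0331 0.1135] [-0.0898  0.2776 -0.6011  0.692   0.      1.5381]
-1 0.3 [0.6431 0.0222 0.1624] [-0.0801  0.5465 -0.0283  0.996   0.     -1.5938]
-1 0.87 [0.5666 0.0266 0.181 ] [-0.0832  0.3951 -0.2249  0.9507  0.     -1.5969]
-1 1.3 [0.5089 0.0299 0.1655] [-0.0862  0.309  -0.3974  0.8644  0.     -1.5999]
-1 1.75 [0.4613 0.0326 0.1251] [-0.0892  0.2749 -0.5679  0.728   0.     -1.6029]
-1 1.85 [0.4534 0.0331 0.1135] [-0.0898  0.2776 -0.6011  0.692   0.     -1.6035]
press 1 [ 0.0257  0.1272 -1.0163 -0.2691 -0.0532  0.0635]
press 1 [ 0.0353 -0.0478 -1.0249 -0.1023 -0.0593  0.0708]
pick [ 0.5057  0.4905 -0.2427  0.8376  0.      0.5628]
press -1 [ 0.0257  0.1272 -1.0163 -0.2691 -0.0532 -3.0781]
press -1 [ 0.0353 -0.0478 -1.0249 -0.1023 -0.0593 -3.0708]
pick [ 0.5057  0.4905 -0.2427  0.8376  0.     -2.5788]
```

```bash
python3 - <<'E'
from m import *
o=quat(p[2])
bot.set_gripper(.4)
bot.move_pose(tcp(Q0)+[0,0,.07],o)
print(bot.move_linear(tcp(Q0),.12,until_force=8))
bot.set_gripper(.19)
print(bot.read_clock(),bot.read_gripper_width(),bot.read_ft_force(),bot.read_position())
for q in np.linspace(Q0,1.6,8)[1:]:
    bot.move_linear(tcp(q),.1); print(round(q,2),bot.read_ft_force())
for q in(1.7,1.8,1.9):
    h=bot.move_linear(tcp(q),.05,until_force=12)
    print(q,h,bot.read_position(),bot.read_ft_force())
    if h:break
print(bot.read_clock())
im=bot.camera("scene");t=bot.camera("top")
cv2.imwrite("pics/a1.png",np.hstack([crop(im,220,170,160,170,2.5),crop(t,230,160,160,170,2.5)])[:,:,::-1])
E
```

```text
False
5.0333 0.19542991222284262 [ 0.562  -0.6389 -0.2734] [0.6433 0.0222 0.1632]
0.49 [ 0.0451 -0.5029 -1.2748]
0.67 [ 0.9064 -0.2908 -0.1346]
0.86 [ 0.5106 -0.5608 -0.4668]
1.04 [-0.4033  0.0802  0.5746]
1.23 [ 0.1802 -0.5886  0.2233]
1.41 [-0.1898 -0.4259  0.1952]
1.6 [ 0.1567 -0.6257  0.8691]
1.7 False [0.4651 0.0324 0.1304] [-0.3882  0.6429 -0.2174]
1.8 False [0.4567 0.0329 0.1191] [1.0443 0.6384 0.3797]
1.9 True [0.4568 0.0328 0.1121] [ 2.464  -0.5558 -1.2008]
9.0333
```

View pics/a1.png

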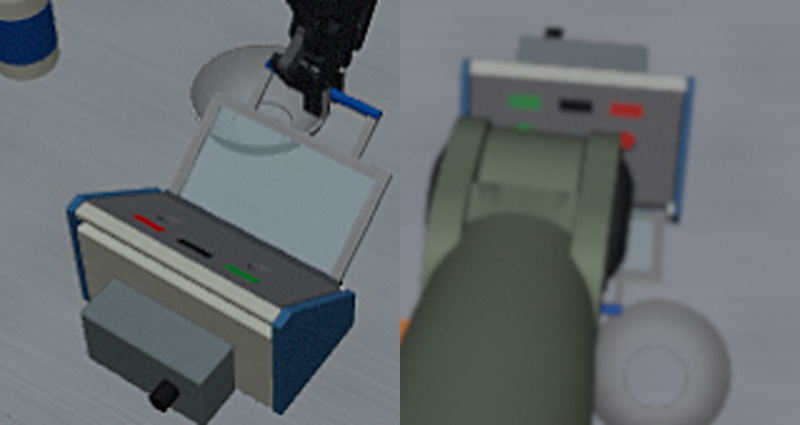

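The cover is swung down: its bar shows at (325,90) in the left crop, and the move stopped on contact near 1.75 rad. I'll retreat, pick up the stylus and verify with the view clear.

```bash
python3 - <<'E'
from m import *
P=bot.read_position()
bot.set_gripper(.35)
bot.move_linear(P+[0,0,.12],.25)
o=quat(p[2]+np.pi/2)
s=np.array([.4758,.3476])
bot.set_gripper(.7)
bot.move_pose(np.r_[s,.25],o)
im=bot.camera("scene");t=bot.camera("top")
cv2.imwrite("pics/a2.png",np.hstack([crop(im,230,190,133,150,3),crop(t,240,160,133,150,3)])[:,:,::-1])
for c in("scene","top"):
    for th in("cover_bar","green_button","red_button"): print(c,th,[(np.round(d["bbox"],1).tolist(),round(d["confidence"],2)) for d in bot.search_frame(c,th)][:2])
print("pred bar top",[proj("top",W(p,bar(1.75,y)))[0] for y in(.055,-.055)],"scene",[proj("scene",W(p,bar(1.75,y)))[0] for y in(.055,-.055)])
n=W([0,0,p[2]],[-S,0,C])
print("pred buttons",[proj("top",W(p,hole(y))-.01*n)[0] for y in(.045,-.045)])
print(bot.read_clock())
E
```

```text
scene cover_bar [([287.5, 193.5, 90.3, 95.5], 0.68), ([242.0, 196.5, 133.8, 145.7], 0.15)]
scene green_button [([449.8, 262.4, 59.3, 74.1], 0.59)]
scene red_button []
top cover_bar [([250.3, 236.5, 83.0, 48.2], 0.87)]
top green_button []
top red_button [([134.6, 264.9, 21.4, 13.3], 0.65)]
pred bar top [array([265.4385, 278.8736]), array([317.9151, 283.3507])] scene [array([370.2086, 216.1122]), array([326.2106, 195.6334])]
pred buttons [array([279.1643, 211.3752]), array([319.0808, 214.6836])]
12.05
```

View pics/a2.png

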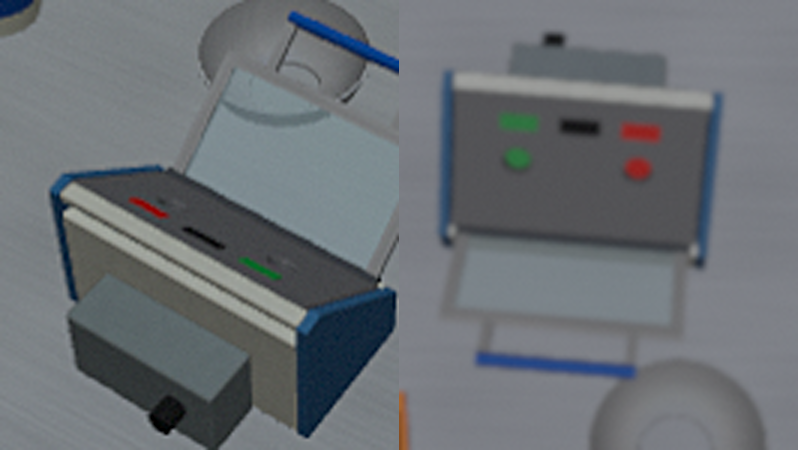

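The picture shows the cover fully down: the bar runs top (266,279)–(319,284), within 1 px of the 1.75 rad prediction. Green is at (279,213), and the console needs about a −1 mm shift. Now the stylus pick.

```bash
sed -i 's/p=np.array.*; Q0/p=np.array([.6321,.0220,-.0571]); Q0/' m.py
python3 - <<'E'
from m import *
s=np.array([.4758,.3476]);o=quat(p[2]+np.pi/2)
print(bot.move_linear(np.r_[s,.119],.15,until_force=6))
bot.set_gripper(0,50)
print(bot.read_position(),bot.read_gripper_width(),bot.read_finger_force(),bot.read_ft_force())
bot.move_linear(np.r_[s,.26],.15)
im=bot.camera("scene");t=bot.camera("top")
cv2.imwrite("pics/a3.png",np.hstack([crop(im,430,170,133,160,3),crop(t,80,220,133,160,3)])[:,:,::-1])
print(bot.read_position(),bot.read_gripper_width(),bot.read_ft_force(),bot.read_clock())
print("pred tip",proj("scene",[*s,.26-.104]))
E
```

```text
False
[0.4762 0.3478 0.1198] 0.22141154102912017 48.641361594200134 [ 0.4447 -0.7479  5.5122]
[0.4752 0.3473 0.2587] 0.22162484411692315 [-0.7969 -0.2802 -1.3281] 14.7167
pred tip [[491.0539 262.6319]]
```

View pics/a3.png

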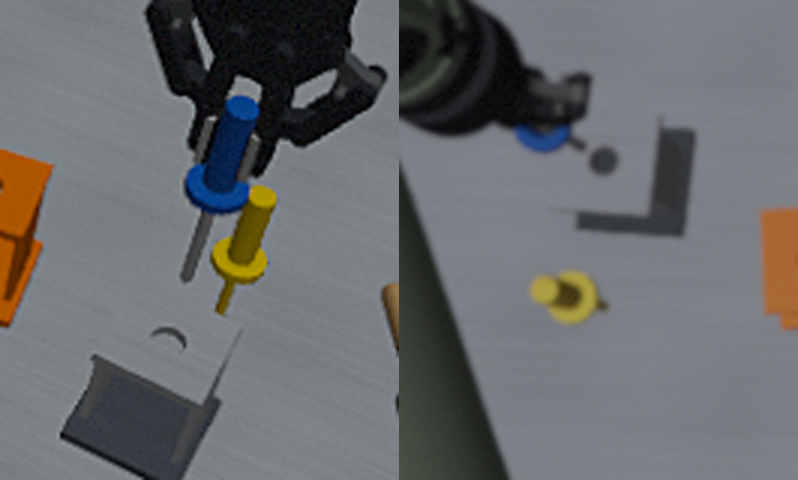

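The stylus is held straight: its tip is at scene (492,263), as predicted, and the stand hole is visible at scene (486,283) and top (148,273). Now the press.

```bash
python3 - <<'E'
from m import *
print("hole",onz("scene",(486.3,283.0),.095),onz("top",(148,273.3),.095))
L=.104;n=W([0,0,p[2]],[-S,0,C]); g=W(p,hole(.045))
y=W([0,0,p[2]],[0,1,0]);z=-n;x=R.from_matrix(np.c_[np.cross(y,z),y,z]).as_quat();o=np.r_[x[3],x[:3]]
P=bot.read_position()
for d in(.14,.03,-.02): assert bot.solve_ik(g+n*(L+d),o) is not None
bot.move_linear(P+[0,0,.06],.25)
bot.move_pose(g+n*(L+.14),o)
bot.move_linear(g+n*(L+.015),.2)
im=bot.camera("scene");t=bot.camera("top")
cv2.imwrite("pics/a4.png",np.hstack([crop(im,240,160,160,170,2.5),crop(t,230,150,160,170,2.5)])[:,:,::-1])
print(bot.read_position()-(g+n*(L+.015)),bot.read_ft_force(),bot.read_clock(),"tip pred",proj("scene",bot.read_position()-n*L))
E
```

```text
hole [0.4744 0.3514] [0.4747 0.348 ]
[0.0003 0.0004 0.001 ] [-0.2513 -0.319  -1.0732] 17.0417 tip pred [[325.7754 270.3669]]
```

View pics/a4.png

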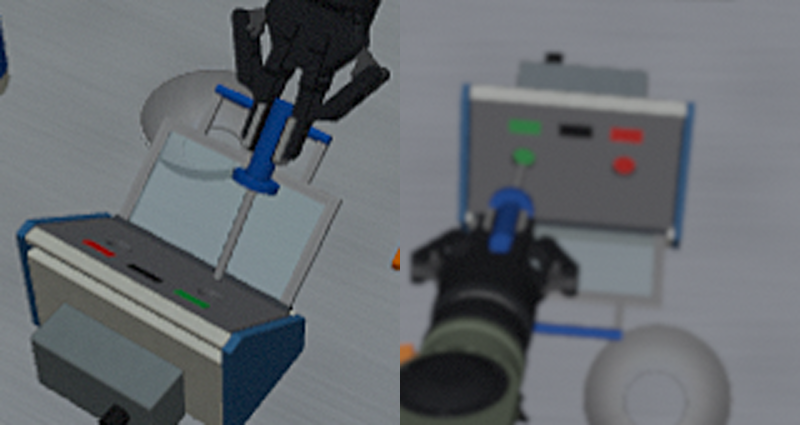

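Tip at scene (327,270), right over the green hole and 15 mm out, as predicted. Pressing.

```bash
python3 - <<'E'
from m import *
L=.104;n=W([0,0,p[2]],[-S,0,C]); g=W(p,hole(.045))
dep=lambda:(bot.read_position()-g)@n-L
f0=bot.read_ft_force();F=lambda:(bot.read_ft_force()-f0)@n
print(bot.move_linear(g+n*(L-.007),.06,until_force=6),dep(),F())
h=bot.move_linear(g+n*(L-.022),.03,until_force=11);d=dep()
print(h,d,F())
bot.move_linear(g+n*(L+d-.0015),.02)
for i in range(4): print(dep(),F(),bot.read_gripper_width()); bot.wait(.4)
print(dep(),F(),bot.read_clock())
E
```

```text
False -0.007003440771036096 0.029175205656200905
True -0.015451597225464117 13.85059575619395
-0.015863313528129988 30.09273052626301 0.21704457478237657
-0.015835946217188243 29.425377614236762 0.22206629347903234
-0.015840252210496217 29.552572325600373 0.2202566582632749
-0.015841796148922435 29.482280135051635 0.22083661364445156
-0.015847034095793536 29.421693756725194 19.7833
```

The button bottomed out at −15.9 mm (6 mm travel) with about 29 N, held for over 1.6 s. Now returning the stylus.

```bash
python3 - <<'E'
from m import *
L=.104;n=W([0,0,p[2]],[-S,0,C]); g=W(p,hole(.045));s=np.array([.4753,.3482])
bot.move_linear(g+n*(L+.03),.15)
bot.move_linear(g+n*(L+.14),.3)
bot.move_pose(np.r_[s,.30],quat(p[2]+np.pi/2))
bot.move_linear(np.r_[s,.24],.2)
print(bot.move_linear(np.r_[s,.135],.15,until_force=8),bot.read_position())
print(bot.move_linear(np.r_[s,.110],.04,until_force=5),bot.read_position(),bot.read_ft_force())
P=bot.read_position()
bot.set_gripper(.5)
bot.wait(.2)
bot.move_linear(np.r_[P[:2],.25],.25)
im=bot.camera("scene");t=bot.camera("top");s0=cv2.imread("pics/scene0.png")
cv2.imwrite("pics/a5.png",np.hstack([crop(im,440,220,90,120,4.4)[:,:,::-1],crop(s0,440,220,90,120,4.4)]))
print(bot.read_clock())
for c in("scene","top"): print([(np.round(d["bbox"],1).tolist(),round(d["confidence"],2)) for d in bot.search_frame(c,"stylus")])
E
```

```text
False [0.4763 0.3487 0.1364]
True [0.4757 0.3484 0.1191] [ 0.5826 -0.2131  1.2593]
24.9167
[([478.9, 256.1, 21.0, 48.4], 0.57)]
[([126.7, 308.0, 22.1, 20.2], 0.69), ([137.4, 266.8, 16.5, 13.4], 0.52)]
```

View pics/a5.png

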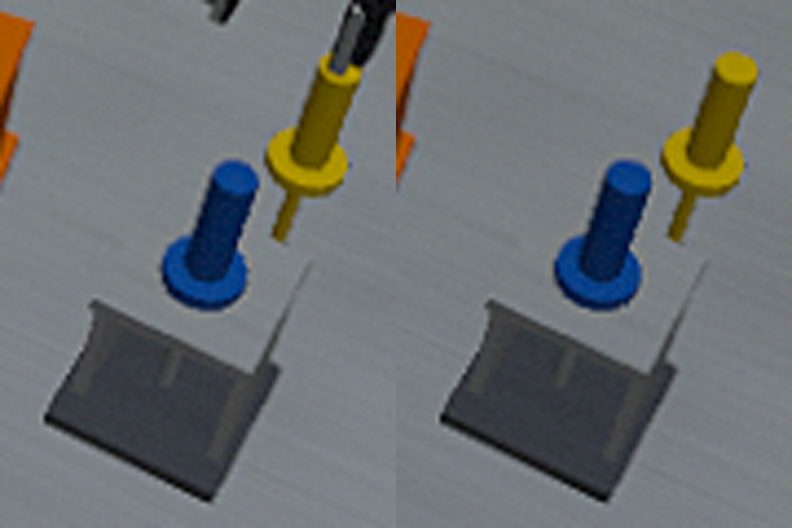

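The stylus stands upright and home, identical to the first picture (collar at the same place). Now closing the cover.

```bash
python3 - <<'E'
from m import *
o=quat(p[2])
bot.set_gripper(.4)
bot.move_pose(tcp(1.75)+[0,0,.12],o)
print(bot.move_linear(tcp(1.75),.15,until_force=8))
bot.set_gripper(.19); f=[]
for q in np.linspace(1.75,.2,9)[1:]:
    bot.move_linear(tcp(q),.1); f.append(np.linalg.norm(bot.read_ft_force()))
print(np.array(f))
for q in(.1,0):print(bot.move_linear(tcp(q),.05,until_force=12),bot.read_ft_force())
P=bot.read_position();print(P,tcp(0))
bot.set_gripper(.4)
bot.move_linear(P+[0,0,.06],.2)
bot.set_gripper(0)
B=W(p,bar(0,0))
bot.move_linear(B+[0,0,.025],.15)
print(bot.move_linear(B+[0,0,-.012],.03,until_force=14),bot.read_position()-B,bot.read_ft_force())
P=bot.read_position()
bot.move_linear(P+[0,0,.15],.25)
bot.move_pose([.35,.25,.35],o)
im=bot.camera("scene");t=bot.camera("top")
cv2.imwrite("pics/a6.png",np.hstack([crop(im,230,210,133,130,3),crop(t,240,160,133,130,3)])[:,:,::-1])
cv2.imwrite("pics/a7.png",t[:,:,::-1])
for c in("top","scene"):print(c,[proj(c,W(p,bar(q,y)))[0] for q in(0,.1) for y in(.055,-.055)])
print(bot.read_clock())
E
```

```text
False
[5.73   0.5587 0.3746 0.4767 0.6184 0.7336 1.083  0.4982]
False [0.6136 0.1162 0.0975]
False [-0.4369  0.2583  0.2906]
[0.6749 0.0196 0.1359] [0.6748 0.0196 0.1363]
True [ 0.0007 -0.      0.0049] [-1.9748 -0.3924  6.021 ]
top [array([275.6521, 180.0575]), array([326.5726, 184.2217]), array([274.912 , 183.0163]), array([326.3425, 187.2272])]
scene [array([308.6243, 280.9747]), array([261.7897, 255.1441]), array([311.6706, 274.0426]), array([264.6172, 248.4661])]
36.625
```

View pics/a6.png

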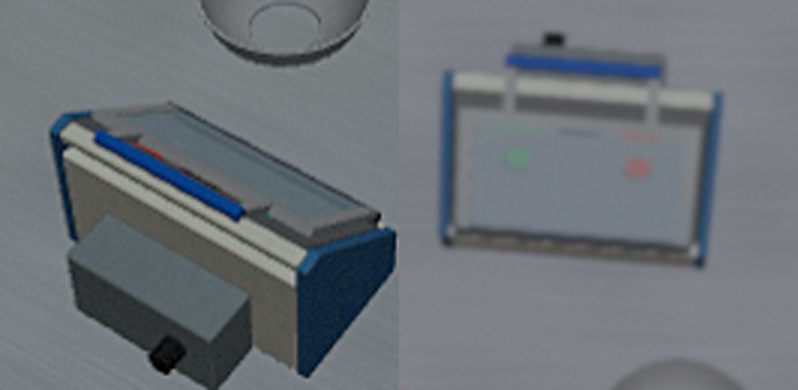

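View pics/a7.png

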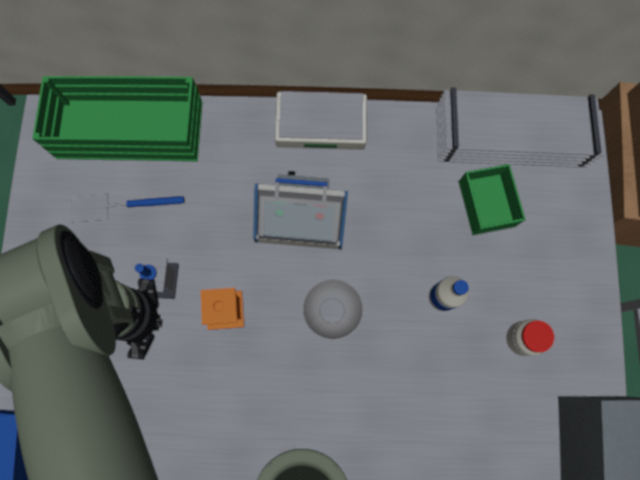

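The cover is fully shut: the bar runs top (276,180)–(328,184) and scene (263,256)–(310,281), matching the 0 rad prediction, and it met a hard stop at 14 N. The bottle and bowl haven't moved and the stylus is in its stand. Handing in.

```bash
python3 -c "
from cell import bot
print(bot.close_job())"
```

```text
the job is handed in; nothing more can be done
None
```

The job is handed in, at about 37 s of the 72 s allowed: cover pulled fully down, green button held fully in for over 1.6 s, stylus back home in its stand, cover fully shut, and the red button, bottle and bowl left alone.

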